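# Find the hidden push tile of the sugar-cube dispenser

### The job

One of the eight identical flush tiles on top of the sugar-cube dispenser is a concealed push button; feel across the panel with the fingertips for the tile that gives and press it all the way down, so that the sugar cube drops out of the clear chute into the white tray below. Let the tile spring back and take the hand away. Nothing is to be picked up: do not touch the cube, and leave the trays, the glasses and the lidded pot where they stand.

Things in the scene. Friction and masses are not known exactly. Their poses are not given: they have to be found in the camera images.
- dispenser: Fixed sugar-cube dispenser: grey housing with aluminium rim (104 mm in x, 188 mm in y, top 160 mm above the counter) on a low tiled splashback on its +x side (16 mm thick, 360 wide, 130 high). Origin: on the counter below the middle of the tile panel; z up, -x is its front, with the clear chute. Turned up to 0.35 rad either way.
- panel (a point): Middle of the level tile panel, in the plane of the tile faces, always 160 mm above the counter; axes as the dispenser's. Eight white 40 mm square tiles, all alike and flush with the 9 mm rim: centres at x = -21, +21 mm and y = -63, -21, +21, +63 mm, 2 mm grooves. Seven are rigid; one, another at each start and told only by touch, is the push button.
- pad (a joint): How far the hidden push tile is pressed straight down (m): 0 flush, 0.006 fully down. Sprung: it begins to give at about 3 N, is fully down at about 6 N, and springs back when let go. It opens a trapdoor under the cube, far enough for it to slide off only from about 5 mm; hold it fully down about half a second, and press again if the cube is caught. Fixed tiles do not give.
- sugar: Sugar cube, 18 mm, 10 g, off-white, in the clear chute on the dispenser's front (30 x 30 mm, centred 66 mm in front of the dispenser's origin, top 147 mm, open bottom 104 mm above the counter); origin at the middle of the face it first stands on.
- sugar_center (a point): Centre of the sugar cube.
- white_tray: Loose white plastic tray, 200 (x) x 270 (y) x 30 mm, wall and floor 4 mm, lying in the metal tray below the chute; origin at the centre of its underside, z up.
- metal_tray: Loose brushed aluminium tray, 225 (x) x 305 (y) x 24 mm, wall and floor 4 mm, on the counter under the white one; origin at the centre of its underside.
- glass_a: Bystander: empty tulip glass on a stem, 162 mm high, 74 mm wide, on the dispenser's +y side; origin at the centre of its foot.
- glass_b: Bystander: second tulip glass, the same, farther back on the +y side; origin at the centre of its foot.
- pot: Bystander: closed ceramic pot, 132 mm wide (170 mm over its two ears), 95 mm high, on the dispenser's -y side; origin at the centre of its underside.
- pot_lid: Bystander: hard silicone lid, 140 mm wide, 32 mm high with its knob, lying loose on the pot; origin at the centre of its underside.

How it is judged:
On the way:
1. the hidden tile is pressed down (more than 4 mm of its 6 mm) (value of joint pad above 0.004 m), for 0.05 s.
At the end, for the whole second after the job is handed in: The sugar cube lies at rest inside the white tray (centre within its walls, less than 30 mm above the tray's underside), the push tile is back up (less than 1.5 mm down), and trays, glasses, pot and lid are each within 20 mm of where they started (x of sugar_center in the frame of white_tray between -0.096 and 0.096 m and y of sugar_center in the frame of white_tray between -0.131 and 0.131 m and z of sugar_center in the frame of white_tray between 0.005 and 0.03 m and linear speed of sugar below 0.02 m/s and value of joint pad below 0.0015 m and distance of each of metal_tray, white_tray, glass_a, glass_b, pot, pot_lid from where it was at the start of the episode below 0.02 m); the robot touches nothing.
It fails at once if the robot touches the sugar cube (contact force between any of the fingers, the arm and sugar above 0.2 N).
It fails at once if a tray, a glass, the pot or its lid is moved or lifted more than 20 mm (distance of any of metal_tray, white_tray, glass_a, glass_b, pot, pot_lid from where it was at the start of the episode above 0.02 m).
It also fails if it takes over 58 s, if anything falls off the work surface, if the arm or the gripper's body presses on something with over 40 N, if the wrist force passes 120 N, or if a joint passes its speed limit or range.

### The arm

A 6-joint arm with a two-finger parallel gripper is mounted at the origin on the work surface. World frame = base frame: x ahead of the robot, y to its left, z up, the work surface at z = 0. Lengths are in m, angles in rad, forces in N, time in s.
With the tool pointing down it reaches from about 0.4 to 0.825 m from the base axis. Payload 7 kg.
Tool frame: the origin (TCP) lies between the finger pads; the fingertips stand 22 mm ahead of it and the grasp point (between the pads) lies 3 mm ahead of it; z points along the fingers, y is the direction in which the jaws open and shut (so a half turn about z gives the same grasp; the last joint's range is limited). The gripper opens to 88 mm and grips with 3 to 60 N. Pads are 19 mm wide; open, the fingers measure 130 mm over their backs; the gripper's body (78 mm by 193 mm) begins 47 mm behind the grasp point.
Start: joints at [-0.903, 0.359, 0.012, 0, -1.224, -0.288], TCP at [0.25, -0.627, 0.249] pointing down, gripper open.
Joint ranges: [-3.07, 3.07], [-1.43, 2.12], [-1.02, 1.25], [-3.03, 1.67], [-3.05, -0], [-3.03, 3.03]. Speed limits (rad/s): [2.39, 2.39, 3.01, 3.14, 3.14, 3.14].

### API

Orientations are given as [roll, pitch, yaw] about the fixed x, y, z axes, in that order (R = Rz(yaw) Ry(pitch) Rx(roll)).
In Python, from station import * gives the robot as it stands. The module is installed in compiled form; this text tells all that it offers.
- The arm moves only by the tool move_arm, never from a script. Its argument "rows" is a list of rows, each an object with "delta_rot": the turn, a rotation vector about the world's x, y, z in degrees, a list of three; "delta_pos": the shift along the world's x, y, z in cm, a list of three; "hand": the finger opening in cm, from 0 to 8.76. A call has exactly 10 rows; each row shifts and turns the commanded pose from where the row before left it; what a row does not reach is not made up. A row lasts 1/10 s, in which the tool goes at most 50 mm and 8.59 degrees, less where a joint would pass 70% of its speed; a pose out of reach is approached as far as the arm can. A call is refused whole if a number of a shift passes 5 or a number of a turn 8.59, either way. A call with a gripper value outside its range is refused whole. The fingers move at their own pace and stop on an object; "force" is the grip in N (left out, the last holds). Time passes only in rows, so rows that do not move let the fingers close, or fill a call up. It gives the time, the measured TCP pose, the force and the opening at its end, in the units of the state.
- get_state(): the state, without advancing time (a new reading comes with each control period).
- grab_frame(name): name is "scene" or "side" or "wrist"; returns the picture (384x512x3 uint8, blue, green, red); there is no depth.
- camera_info(name): a dict with "camera_matrix" (3x3 intrinsics, pixels), "world_from_camera" (4x4, takes a point from camera to world coordinates); the wrist camera has in their place "T_tool_cam" (4x4, takes a point from camera to tool coordinates, whose origin is the TCP and whose axes are the flange's). Camera axes: x right, y down, z forward; pixel columns grow to the right and rows downward; lengths in m; the calibration is good to about 2 mm. A picture is of the moment at which its call begins: read the wrist's pose just before it. camera_info takes no time and is no camera call.
- job_done(): hands the job in, once; it reports no verdict.
The state is a dict: "t": time; "q": joint angles; "qd": joint speeds; "joint_efforts": joint torques, N m; "eef_pos": TCP position; "ee_rot": TCP orientation; "force": force on the tool from outside, world axes, zero at the start; "moment": the same for the moment, N m; "width": finger opening in m.
Only numpy, scipy, OpenCV 4.12 (cv2) and the standard library are available. Lean on these libraries where they do the work, as an engineer would, in place of code of your own. Each camera call takes 0.05 s, during which the arm holds its last target.

## Working session

There is one attempt and no reset: what is moved stays moved. The work goes in short steps, Python scripts to look and compute and a tool call to move; the robot and the scene stay as the last step left them, time stands still between calls to the robot, and variables do not carry over. Pictures are saved under pics/ and viewed, and the job is handed in when it is done.

Besides the shell and the picture viewer there is one more tool, called after "Request:" by a JSON object that holds its "fn" and its "kwargs". move_arm: Moves the arm, as the interface text tells. Its arguments: {"type":"object","properties":{"rows":{"type":"array"},"force":{"type":"number"}},"required":["rows"]}

```bash
mkdir -p pics; python3 - <<'E'
from station import *
import cv2,numpy as np
s=get_state();print({k:np.round(v,4) for k,v in s.items()})
for n in ["scene","side","wrist"]:
    cv2.imwrite(f"pics/{n}0.png",grab_frame(n))
    print(n,{k:np.round(v,3).tolist() for k,v in camera_info(n).items()})
E
```

```text
{'t': np.float64(0.0), 'q': array([-9.0290e-01,  3.5940e-01,  1.1100e-02, -4.0000e-04, -1.2241e+00,
       -2.8810e-01]), 'qd': array([-0.0002,  0.0008,  0.0001,  0.0002, -0.0015, -0.0008]), 'joint_efforts': array([ 1.00000e-04, -5.82712e+01,  2.93061e+01,  6.99700e+00,
        7.10000e-03, -1.00000e-04]), 'eef_pos': array([ 0.25  , -0.6265,  0.2476]), 'ee_rot': array([ 3.1400e+00, -1.0000e-04, -2.7619e+00]), 'force': array([-0.4965,  0.2631, -0.2502]), 'moment': array([-0.0266,  0.0085, -0.0037]), 'width': np.float64(0.0876)}
scene {'camera_matrix': [[454.97, 0.0, 258.548], [0.0, 454.97, 188.035], [0.0, 0.0, 1.0]], 'world_from_camera': [[-0.525, 0.724, -0.448, 1.003], [0.851, 0.451, -0.268, 0.328], [0.008, -0.522, -0.853, 1.002], [0.0, 0.0, 0.0, 1.0]]}
side {'camera_matrix': [[472.641, 0.0, 255.101], [0.0, 472.641, 188.942], [0.0, 0.0, 1.0]], 'world_from_camera': [[0.999, 0.001, 0.033, 0.521], [-0.028, -0.502, 0.864, -0.943], [0.017, -0.865, -0.502, 0.709], [0.0, 0.0, 0.0, 1.0]]}
wrist {'camera_matrix': [[337.574, 0.0, 253.669], [0.0, 337.574, 195.87], [0.0, 0.0, 1.0]], 'T_tool_cam': [[0.001, -0.951, -0.308, 0.083], [1.0, 0.001, 0.0, 0.001], [0.0, -0.308, 0.951, -0.136], [0.0, 0.0, 0.0, 1.0]]}
```

View pics/scene0.png

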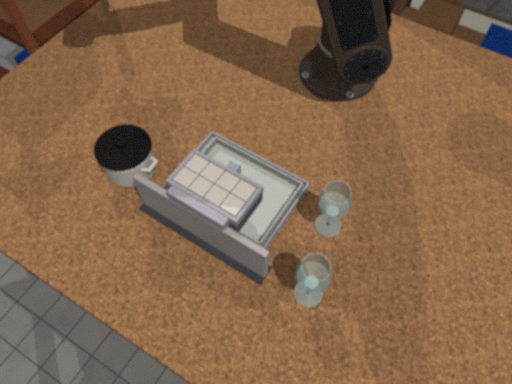

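View pics/side0.png

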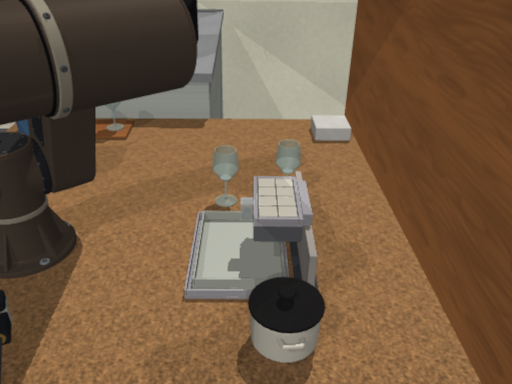

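View pics/wrist0.png

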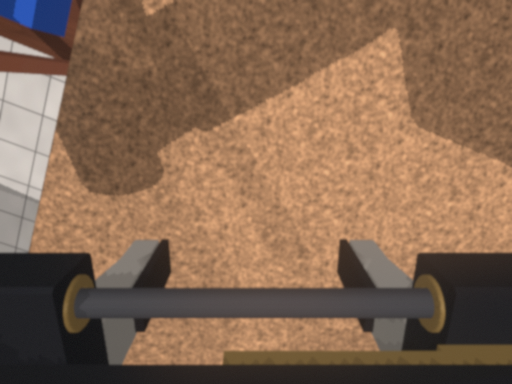

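The scene view shows the panel at about (170–260, 155–225) and the side view shows it at about (253–302, 178–222). The pot is on the -y side and the glasses are on the +y side. Next I'll segment the tiles.

```bash
cat > h.py <<'E'
import cv2,numpy as np
from station import *
def cast(n,uv,z):
    c=camera_info(n);K=np.array(c["camera_matrix"]);T=np.array(c["world_from_camera"])
    d=T[:3,:3]@np.linalg.inv(K)@np.array([uv[0],uv[1],1.]);o=T[:3,3]
    return o+d*(z-o[2])/d[2]
E
python3 - <<'E'
from h import *
for n,(x0,x1,y0,y1) in dict(scene=(150,280,140,260),side=(230,330,160,260)).items():
    im=cv2.imread(f"pics/{n}0.png");c=im[y0:y1,x0:x1]
    cv2.imwrite(f"pics/{n}c.png",cv2.resize(c,None,fx=5,fy=5,interpolation=cv2.INTER_CUBIC))
    g=cv2.cvtColor(c,cv2.COLOR_BGR2HSV)
    print(n)
    up=cv2.resize(c,None,fx=4,fy=4,interpolation=cv2.INTER_CUBIC).astype(int)
    b,gg,r=up[...,0],up[...,1],up[...,2]
    m=((r-b>8)&(r-b<50)&(r>175)).astype(np.uint8)
    k,l,st,ce=cv2.connectedComponentsWithStats(m)
    for i in range(1,k):
        if st[i,4]>150:
            uv=(ce[i]+.5)/4-.5+[x0,y0];print(st[i,4],uv.round(1),cast(n,uv,.16).round(4))
E
```

```text
scene
721 [223.7 157. ] [ 0.5322 -0.0468  0.16  ]
3750 [196.5 163.7] [ 0.5796 -0.0881  0.16  ]
540 [152.9 163. ] [ 0.6297 -0.1721  0.16  ]
3966 [211.6 172.2] [ 0.5806 -0.0466  0.16  ]
937 [247.3 171.1] [0.5361 0.019  0.16  ]
4001 [185.1 176.8] [ 0.6213 -0.0891  0.16  ]
4074 [227.2 181. ] [ 0.5814 -0.0044  0.16  ]
563 [259.8 177.3] [0.5355 0.0511 0.16  ]
4180 [200.4 185.6] [ 0.6221 -0.0472  0.16  ]
494 [266.5 182.4] [0.5391 0.0706 0.16  ]
4177 [243.1 189.9] [0.5823 0.0374 0.16  ]
4341 [216.1 194.7] [ 0.6231 -0.0053  0.16  ]
156 [275.7 188.3] [0.5414 0.0953 0.16  ]
237 [276.  192.9] [0.5512 0.1019 0.16  ]
4674 [232.  204.3] [0.6247 0.0368 0.16  ]
179 [278.  196.7] [0.557  0.1103 0.16  ]
1674 [273.6 207.7] [0.5852 0.1159 0.16  ]
214 [252.5 219.1] [0.6318 0.0924 0.16  ]
563 [264.1 223.3] [0.6275 0.1181 0.16  ]
249 [260.2 230. ] [0.6448 0.1191 0.16  ]
2131 [253.9 246.1] [0.6821 0.1272 0.16  ]
side
548 [298.4 175.6] [0.6644 0.0666 0.16  ]
9132 [285.6 197.5] [ 0.6245 -0.0365  0.16  ]
8872 [266.9 197.6] [ 0.5823 -0.037   0.16  ]
8260 [238.3 236.3] [ 0.5187 -0.1842  0.16  ]
```

View pics/sidec.png

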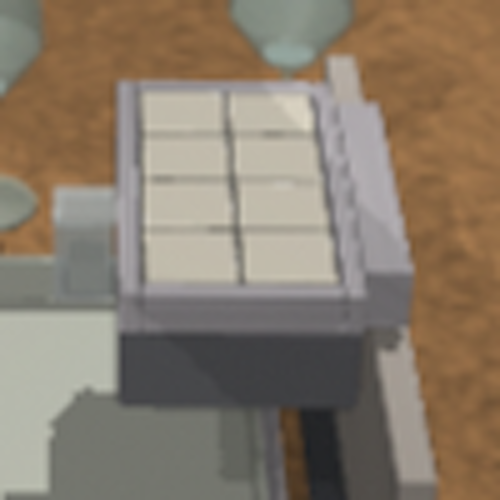

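View pics/scenec.png

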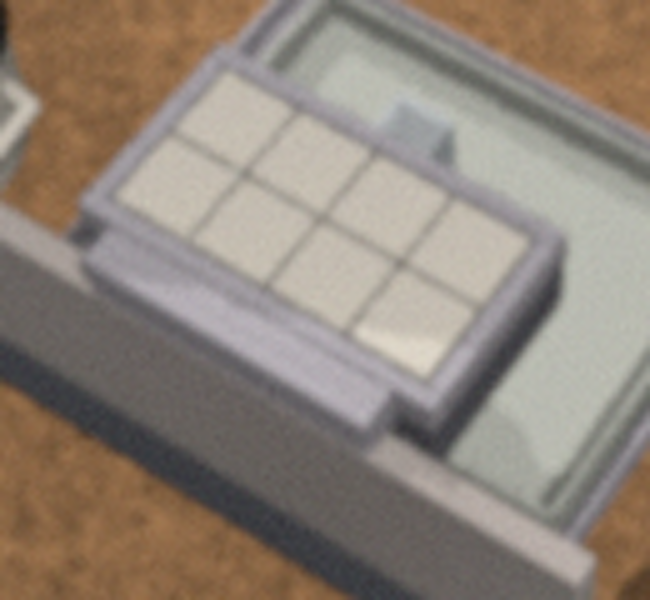

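The scene view gives all eight tile centres with the right 42 mm pitch. The panel centre is about (0.602, -0.026) and the yaw about -0.02, and the side view agrees. I'll keep the jaws open along x and press with the +x finger only. The other finger then stays out in front of the chute, above its top.

Request:
{"fn": "move_arm", "kwargs": {"rows": [{"delta_pos": [2.0,3.4,0.2],"delta_rot": [0,0,6.7],"hand": 8.76},{"delta_pos": [2.0,3.4,0.2],"delta_rot": [0,0,6.7],"hand": 8.76},{"delta_pos": [2.0,3.4,0.2],"delta_rot": [0,0,6.7],"hand": 8.76},{"delta_pos": [2.0,3.4,0],"delta_rot": [0,0,6.7],"hand": 8.76},{"delta_pos": [2.0,3.4,0],"delta_rot": [0,0,6.7],"hand": 8.76},{"delta_pos": [2.0,3.4,0],"delta_rot": [0,0,6.7],"hand": 8.76},{"delta_pos": [2.0,3.4,0],"delta_rot": [0,0,6.7],"hand": 8.76},{"delta_pos": [2.0,3.4,0],"delta_rot": [0,0,6.7],"hand": 8.76},{"delta_pos": [2.0,3.4,0],"delta_rot": [0,0,6.7],"hand": 8.76},{"delta_pos": [2.0,3.4,0],"delta_rot": [0,0,6.7],"hand": 8.76}]}}

```text
t: 1.15
eef_pos: [0.4507, -0.2853, 0.2546]
ee_rot: [-3.142, 0.0, -1.588]
force: [1.5, 0.2, 0.4]
width: 0.088
```

Request:
{"fn": "move_arm", "kwargs": {"rows": [{"delta_pos": [2.0,3.3,0],"delta_rot": [0,0,0],"hand": 8.76},{"delta_pos": [2.0,3.3,0],"delta_rot": [0,0,0],"hand": 8.76},{"delta_pos": [2.0,3.3,0],"delta_rot": [0,0,0],"hand": 8.76},{"delta_pos": [2.0,3.3,0],"delta_rot": [0,0,0],"hand": 8.76},{"delta_pos": [2.0,3.3,0],"delta_rot": [0,0,0],"hand": 8.76},{"delta_pos": [1.8,3.2,0],"delta_rot": [0,0,0],"hand": 8.76},{"delta_pos": [0,0,-2.5],"delta_rot": [0,0,0],"hand": 8.76},{"delta_pos": [0,0,-2.5],"delta_rot": [0,0,0],"hand": 8.76},{"delta_pos": [0,0,-0.5],"delta_rot": [0,0,0],"hand": 8.76},{"delta_pos": [0,0,0],"delta_rot": [0,0,0],"hand": 8.76}]}}

```text
t: 2.15
eef_pos: [0.5677, -0.0901, 0.1989]
ee_rot: [3.139, -0.001, -1.592]
force: [1.1, -0.9, 1.2]
width: 0.0877
```

```bash
python3 - <<'E'
from h import *
s=get_state();print(s["t"],s["eef_pos"].round(4) if hasattr(s["eef_pos"],'round') else s["eef_pos"],s["force"])
a=grab_frame("scene")[120:260,120:320];b=grab_frame("side")[120:260,180:380]
cv2.imwrite("pics/p1.png",np.vstack([cv2.resize(x,None,fx=2,fy=2,interpolation=cv2.INTER_CUBIC) for x in(a,b)]))
E
```

```text
2.15 [ 0.5677 -0.0901  0.1989] [ 1.09526038 -0.88783406  1.17647581]
```

View pics/p1.png

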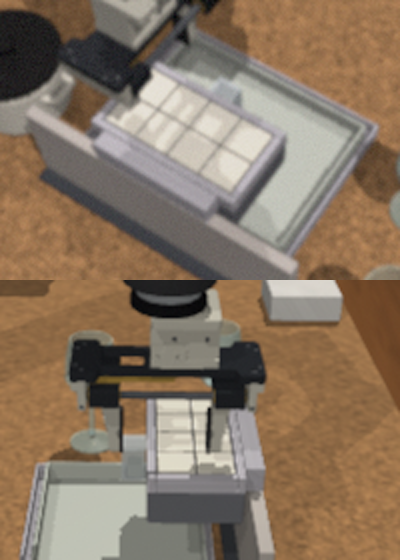

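The +x finger stands over the back column, row 1, about 17 mm above it. Now I'll probe that tile.

Request:
{"fn": "move_arm", "kwargs": {"rows": [{"delta_pos": [0,0,-0.8],"delta_rot": [0,0,0],"hand": 8.76},{"delta_pos": [0,0,-0.6],"delta_rot": [0,0,0],"hand": 8.76},{"delta_pos": [0,0,-0.2],"delta_rot": [0,0,0],"hand": 8.76},{"delta_pos": [0,0,-0.1],"delta_rot": [0,0,0],"hand": 8.76},{"delta_pos": [0,0,-0.1],"delta_rot": [0,0,0],"hand": 8.76},{"delta_pos": [0,0,-0.1],"delta_rot": [0,0,0],"hand": 8.76},{"delta_pos": [0,0,0],"delta_rot": [0,0,0],"hand": 8.76},{"delta_pos": [0,0,0],"delta_rot": [0,0,0],"hand": 8.76},{"delta_pos": [0,0,0],"delta_rot": [0,0,0],"hand": 8.76},{"delta_pos": [0,0,0],"delta_rot": [0,0,0],"hand": 8.76}]}}

```text
t: 3.25
eef_pos: [0.5681, -0.0901, 0.1822]
ee_rot: [-3.141, -0.0, -1.592]
force: [-6.8, 1.4, 11.1]
width: 0.0877
```

Rigid: it stopped at z 0.1822 with 11 N. On to the next tile at +y.

Request:
{"fn": "move_arm", "kwargs": {"rows": [{"delta_pos": [0,0,1.0],"delta_rot": [0,0,0],"hand": 8.76},{"delta_pos": [0,1.4,0],"delta_rot": [0,0,0],"hand": 8.76},{"delta_pos": [0.1,1.4,0],"delta_rot": [0,0,0],"hand": 8.76},{"delta_pos": [0,1.4,0],"delta_rot": [0,0,0],"hand": 8.76},{"delta_pos": [0,0,0],"delta_rot": [0,0,0],"hand": 8.76},{"delta_pos": [0,0,-0.5],"delta_rot": [0,0,0],"hand": 8.76},{"delta_pos": [0,0,-0.3],"delta_rot": [0,0,0],"hand": 8.76},{"delta_pos": [0,0,-0.2],"delta_rot": [0,0,0],"hand": 8.76},{"delta_pos": [0,0,0],"delta_rot": [0,0,0],"hand": 8.76},{"delta_pos": [0,0,0],"delta_rot": [0,0,0],"hand": 8.76}]}}

```text
t: 4.25
eef_pos: [0.5691, -0.0477, 0.1821]
ee_rot: [-3.141, 0.0, -1.592]
force: [-8.6, 5.3, 15.8]
width: 0.087
```

Request:
{"fn": "move_arm", "kwargs": {"rows": [{"delta_pos": [0,0,1.0],"delta_rot": [0,0,0],"hand": 8.76},{"delta_pos": [0,1.4,0],"delta_rot": [0,0,0],"hand": 8.76},{"delta_pos": [0.1,1.4,0],"delta_rot": [0,0,0],"hand": 8.76},{"delta_pos": [0,1.4,0],"delta_rot": [0,0,0],"hand": 8.76},{"delta_pos": [0,0,0],"delta_rot": [0,0,0],"hand": 8.76},{"delta_pos": [0,0,-0.5],"delta_rot": [0,0,0],"hand": 8.76},{"delta_pos": [0,0,-0.3],"delta_rot": [0,0,0],"hand": 8.76},{"delta_pos": [0,0,-0.2],"delta_rot": [0,0,0],"hand": 8.76},{"delta_pos": [0,0,0],"delta_rot": [0,0,0],"hand": 8.76},{"delta_pos": [0,0,0],"delta_rot": [0,0,0],"hand": 8.76}]}}

```text
t: 5.25
eef_pos: [0.5701, -0.0057, 0.1822]
ee_rot: [-3.141, 0.001, -1.592]
force: [-9.2, 5.0, 15.7]
width: 0.0876
```

Both are rigid. Next is the last tile in the back column.

Request:
{"fn": "move_arm", "kwargs": {"rows": [{"delta_pos": [0,0,1.0],"delta_rot": [0,0,0],"hand": 8.76},{"delta_pos": [0,1.4,0],"delta_rot": [0,0,0],"hand": 8.76},{"delta_pos": [0.1,1.4,0],"delta_rot": [0,0,0],"hand": 8.76},{"delta_pos": [0,1.4,0],"delta_rot": [0,0,0],"hand": 8.76},{"delta_pos": [0,0,0],"delta_rot": [0,0,0],"hand": 8.76},{"delta_pos": [0,0,-0.5],"delta_rot": [0,0,0],"hand": 8.76},{"delta_pos": [0,0,-0.3],"delta_rot": [0,0,0],"hand": 8.76},{"delta_pos": [0,0,-0.2],"delta_rot": [0,0,0],"hand": 8.76},{"delta_pos": [0,0,0],"delta_rot": [0,0,0],"hand": 8.76},{"delta_pos": [0,0,0],"delta_rot": [0,0,0],"hand": 8.76}]}}

```text
t: 6.25
eef_pos: [0.5711, 0.0363, 0.1821]
ee_rot: [-3.141, 0.001, -1.592]
force: [-8.8, 4.2, 15.3]
width: 0.0878
```

```bash
python3 - <<'E'
from h import *
print(cast("side",(227,200),0),cast("scene",(328,226),0))
E
```

```text
[0.48508471 0.2135654  0.        ] [0.47944625 0.21554118 0.        ]
```

Request:
{"fn": "move_arm", "kwargs": {"rows": [{"delta_pos": [0,0,1.0],"delta_rot": [0,0,0],"hand": 8.76},{"delta_pos": [-1.4,0,0],"delta_rot": [0,0,0],"hand": 8.76},{"delta_pos": [-1.4,0,0],"delta_rot": [0,0,0],"hand": 8.76},{"delta_pos": [-1.4,0,0],"delta_rot": [0,0,0],"hand": 8.76},{"delta_pos": [0,0,0],"delta_rot": [0,0,0],"hand": 8.76},{"delta_pos": [0,0,-0.5],"delta_rot": [0,0,0],"hand": 8.76},{"delta_pos": [0,0,-0.3],"delta_rot": [0,0,0],"hand": 8.76},{"delta_pos": [0,0,-0.2],"delta_rot": [0,0,0],"hand": 8.76},{"delta_pos": [0,0,0],"delta_rot": [0,0,0],"hand": 8.76},{"delta_pos": [0,0,0],"delta_rot": [0,0,0],"hand": 8.76}]}}

```text
t: 7.25
eef_pos: [0.5294, 0.0362, 0.1821]
ee_rot: [-3.141, -0.0, -1.592]
force: [-11.5, 1.6, 18.3]
width: 0.0876
```

The glass is clear of the hand at y 0.21. This tile is rigid too, so I'll go on toward -y along the front column.

Request:
{"fn": "move_arm", "kwargs": {"rows": [{"delta_pos": [0,0,1.0],"delta_rot": [0,0,0],"hand": 8.76},{"delta_pos": [0,-1.4,0],"delta_rot": [0,0,0],"hand": 8.76},{"delta_pos": [-0.1,-1.4,0],"delta_rot": [0,0,0],"hand": 8.76},{"delta_pos": [0,-1.4,0],"delta_rot": [0,0,0],"hand": 8.76},{"delta_pos": [0,0,0],"delta_rot": [0,0,0],"hand": 8.76},{"delta_pos": [0,0,-0.5],"delta_rot": [0,0,0],"hand": 8.76},{"delta_pos": [0,0,-0.3],"delta_rot": [0,0,0],"hand": 8.76},{"delta_pos": [0,0,-0.2],"delta_rot": [0,0,0],"hand": 8.76},{"delta_pos": [0,0,0],"delta_rot": [0,0,0],"hand": 8.76},{"delta_pos": [0,0,0],"delta_rot": [0,0,0],"hand": 8.76}]}}

```text
t: 8.25
eef_pos: [0.5282, -0.0058, 0.1807]
ee_rot: [3.142, -0.0, -1.592]
force: [-0.9, -1.6, 2.5]
width: 0.0872
```

This one gives: 2.5 N at 1.5 mm below the others. I'll press it fully and hold.

Request:
{"fn": "move_arm", "kwargs": {"rows": [{"delta_pos": [0,0,-0.3],"delta_rot": [0,0,0],"hand": 8.76},{"delta_pos": [0,0,-0.3],"delta_rot": [0,0,0],"hand": 8.76},{"delta_pos": [0,0,-0.1],"delta_rot": [0,0,0],"hand": 8.76},{"delta_pos": [0,0,0],"delta_rot": [0,0,0],"hand": 8.76},{"delta_pos": [0,0,0],"delta_rot": [0,0,0],"hand": 8.76},{"delta_pos": [0,0,0],"delta_rot": [0,0,0],"hand": 8.76},{"delta_pos": [0,0,0],"delta_rot": [0,0,0],"hand": 8.76},{"delta_pos": [0,0,0],"delta_rot": [0,0,0],"hand": 8.76},{"delta_pos": [0,0,0],"delta_rot": [0,0,0],"hand": 8.76},{"delta_pos": [0,0,0],"delta_rot": [0,0,0],"hand": 8.76}]}}

```text
t: 9.25
eef_pos: [0.5285, -0.0059, 0.1759]
ee_rot: [-3.14, 0.0, -1.591]
force: [-11.2, 0.8, 21.9]
width: 0.0874
```

```bash
python3 - <<'E'
from h import *
s=get_state();print(s["t"],s["eef_pos"],s["force"])
a=grab_frame("scene")[120:260,120:320];b=grab_frame("side")[160:300,180:380]
cv2.imwrite("pics/p2.png",np.vstack([cv2.resize(x,None,fx=2,fy=2,interpolation=cv2.INTER_CUBIC) for x in(a,b)]))
E
```

```text
9.25 [ 0.52846255 -0.00585323  0.17588618] [-11.18449473   0.81125653  21.88481079]
```

View pics/p2.png

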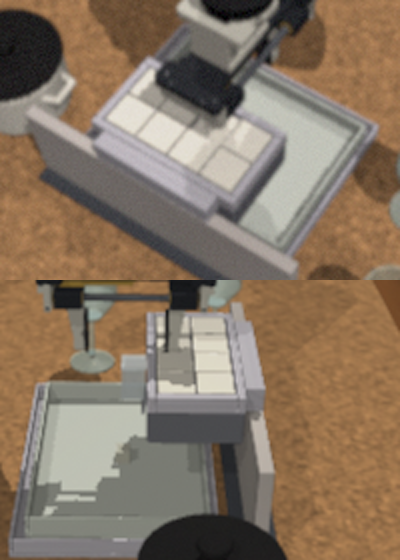

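The tile is on its stop, 6.2 mm down at 22 N. The side view has an off-white spot at about (241, 245) that may be the cube in the tray. I'll release and retreat upward, then look again.

Request:
{"fn": "move_arm", "kwargs": {"rows": [{"delta_pos": [0,0,0],"delta_rot": [0,0,0],"hand": 8.76},{"delta_pos": [0,0,1.0],"delta_rot": [0,0,0],"hand": 8.76},{"delta_pos": [0,0,2.0],"delta_rot": [0,0,0],"hand": 8.76},{"delta_pos": [0,0,3.0],"delta_rot": [0,0,0],"hand": 8.76},{"delta_pos": [0,0,3.0],"delta_rot": [0,0,0],"hand": 8.76},{"delta_pos": [-1,-3.0,2],"delta_rot": [0,0,0],"hand": 8.76},{"delta_pos": [-1,-4.0,0],"delta_rot": [0,0,0],"hand": 8.76},{"delta_pos": [-1,-4.0,0],"delta_rot": [0,0,0],"hand": 8.76},{"delta_pos": [-1,-4.0,0],"delta_rot": [0,0,0],"hand": 8.76},{"delta_pos": [-1,-4,0],"delta_rot": [0,0,0],"hand": 8.76}]}}

```text
t: 10.35
eef_pos: [0.4778, -0.1968, 0.2834]
ee_rot: [-3.141, 0.001, -1.592]
force: [0.8, -0.5, -0.2]
width: 0.0876
```

```bash
python3 - <<'E'
from h import *
a=grab_frame("scene")[120:260,120:320];b=grab_frame("side")[150:300,180:380]
cv2.imwrite("pics/p3.png",np.vstack([cv2.resize(x,None,fx=2,fy=2,interpolation=cv2.INTER_CUBIC) for x in(a,b)]))
E
```

```text
(no output)
```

View pics/p3.png

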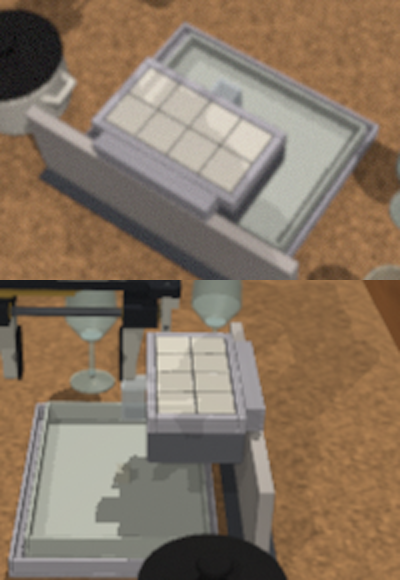

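No cube is clear in these crops, so I'll check the wrist view and enlarge the chute area.

```bash
python3 - <<'E'
from h import *
cv2.imwrite("pics/w4.png",grab_frame("wrist"))
b0=cv2.imread("pics/side0.png")[185:265,185:295];b=grab_frame("side")[185:265,185:295]
cv2.imwrite("pics/p4.png",np.hstack([cv2.resize(x,None,fx=3.6,fy=5,interpolation=cv2.INTER_CUBIC) for x in(b0,b)]))
E
```

```text
(no output)
```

View pics/w4.png

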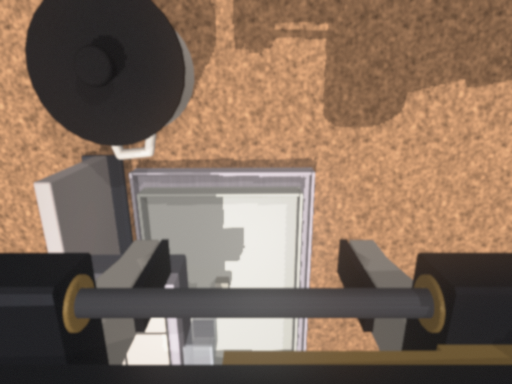

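View pics/p4.png

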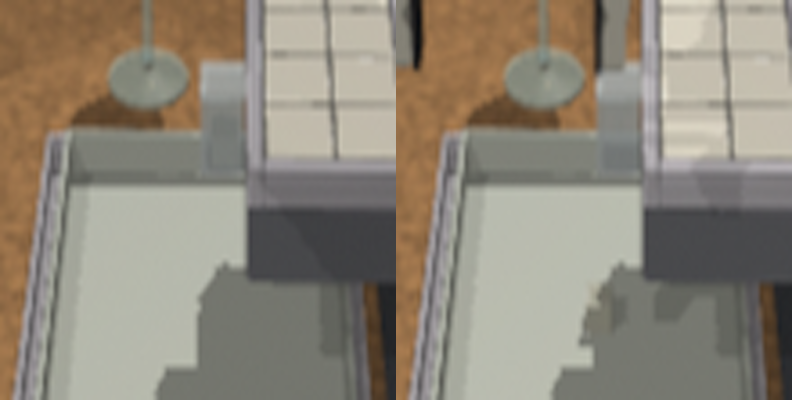

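The chute looks emptier, and there's a cube-like object in the tray at side pixel about (242, 247), with a matching one at wrist (225, 283). I'll move the hand on to clear the view, so I can triangulate it and check that nothing else moved.

Request:
{"fn": "move_arm", "kwargs": {"rows": [{"delta_pos": [-1,-4,1],"delta_rot": [0,0,0],"hand": 8.76},{"delta_pos": [-1,-4,1],"delta_rot": [0,0,0],"hand": 8.76},{"delta_pos": [0,0,0],"delta_rot": [0,0,0],"hand": 8.76},{"delta_pos": [0,0,0],"delta_rot": [0,0,0],"hand": 8.76},{"delta_pos": [0,0,0],"delta_rot": [0,0,0],"hand": 8.76},{"delta_pos": [0,0,0],"delta_rot": [0,0,0],"hand": 8.76},{"delta_pos": [0,0,0],"delta_rot": [0,0,0],"hand": 8.76},{"delta_pos": [0,0,0],"delta_rot": [0,0,0],"hand": 8.76},{"delta_pos": [0,0,0],"delta_rot": [0,0,0],"hand": 8.76},{"delta_pos": [0,0,0],"delta_rot": [0,0,0],"hand": 8.76}]}}

```text
t: 11.55
eef_pos: [0.4583, -0.2757, 0.3036]
ee_rot: [3.142, 0.0, -1.592]
force: [0.1, 0.4, -0.2]
width: 0.0874
```

```bash
python3 - <<'E'
from h import *
s=get_state();print(s["t"],s["eef_pos"],s["force"])
w=grab_frame("wrist");a=grab_frame("scene");b=grab_frame("side")
cv2.imwrite("pics/w5.png",cv2.resize(w[120:384,80:400],None,fx=2.2,fy=2.2,interpolation=cv2.INTER_CUBIC))
for n,i in(("scene",a),("side",b)):
    o=cv2.imread(f"pics/{n}0.png");cv2.imwrite(f"pics/{n}5.png",i)
    d=cv2.absdiff(i,o).max(2)
    cv2.imwrite(f"pics/d{n}.png",np.vstack([i[60:320],cv2.cvtColor(cv2.convertScaleAbs(d,alpha=3),cv2.COLOR_GRAY2BGR)[60:320]]))
print("side ray on floor+9mm",cast("side",(242.5,247),.017))
# wrist
from scipy.spatial.transform import Rotation as R
E
```

```text
11.55 [ 0.45825667 -0.27572729  0.30355873] [ 0.08855232  0.42737888 -0.19886426]
side ray on floor+9mm [ 0.52828063 -0.03031577  0.017     ]
```

View pics/w5.png

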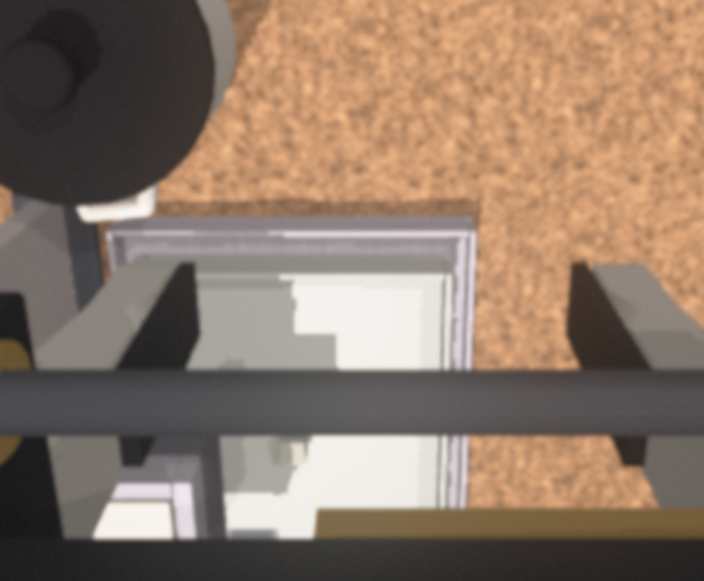

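View pics/dscene.png

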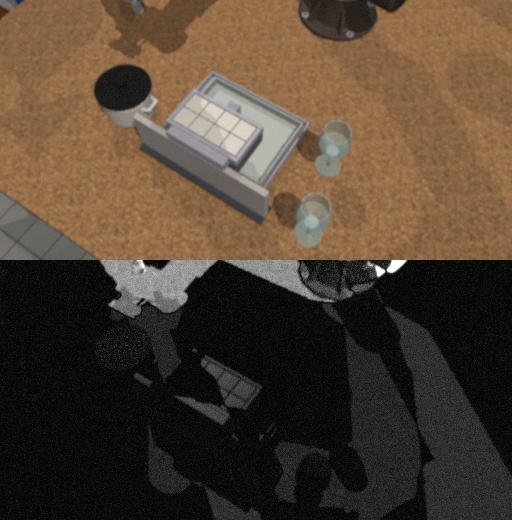

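View pics/dside.png

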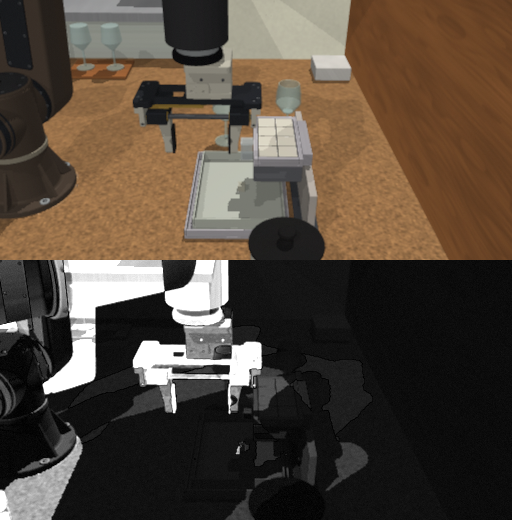

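```bash
python3 - <<'E'
from station import *
print(job_done())
E
```

```text
the job is handed in; nothing more can be done
None
```

I found the hidden button and pressed it fully down. The sugar cube dropped into the white tray, and I've handed the job in, though it gave no verdict.

- **Finding the tile:** I felt across with the +x fingertip, one tile at a time. The first five tiles were rigid, pushing back with 11–18 N and stopping at tool height 0.182 m. The sixth, in the front column at y +21 mm, gave.
- **Pressing it:** I pushed that tile about 6 mm down, onto its stop at 22 N, and held it there for about 0.8 s. I then let go and lifted the hand clear.
- **Cube:** The side view puts it at about (0.528, -0.030) m, assuming it lies on the tray floor. That is right under the chute and well inside the tray walls. The wrist view also shows it in the tray. The scene camera can't see that spot because the housing blocks it.
- **Other objects:** Compared with the first pictures, the trays, glasses, pot and lid show only changes in shadow.
- **Tile return:** It looks flush in the pictures, but I didn't measure it after letting go.
- **Robot:** The hand was clear of everything, with a wrist force of about 0 N and the clock at about 11.7 s of the 58 s allowed.

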